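# Hang the sample bottle in the gap on the rack

### The arm

A 6-joint arm with a two-finger parallel gripper is mounted at the origin on the work surface. World frame = base frame: x ahead of the robot, y to its left, z up, the work surface at z = 0. Lengths are in mm, angles in rad, forces in N, time in s.
With the tool pointing down it reaches from about 275 to 750 mm from the base axis. Payload 10.2 kg.
Tool frame: the origin (TCP) lies midway between the tips of the shut fingers; the grasp point (between the pads) lies 19 mm behind it; z points along the fingers, y is the direction in which the jaws open and shut (so a half turn about z gives the same grasp; the last joint's range is limited). The gripper opens to 85 mm and grips with 20 to 120 N. Pads are 22 mm wide; open, the fingers measure 114 mm over their backs; the gripper's body (76 mm by 85 mm) begins 54 mm behind the grasp point. The pads swing forward as they close: fully open they stand 13 mm farther back than shut.
Start: joints at [-1.392, 0.313, 1.498, -0, 1.331, -0.223], TCP at [205.303, -483.2, 231.294] pointing down, gripper open.
Joint ranges: [-2.94, 2.94], [-0.97, 2.17], [0.19, 2.56], [-1.23, 4.37], [0.02, 3.11], [-2.88, 2.88]. Speed limits (rad/s): [2.39, 2.39, 3.01, 3.14, 3.14, 3.14].

### API

Orientations are given as a unit quaternion [w, x, y, z].
In Python, from rig import sense, optics, ctrl gives the robot as it stands.
- The arm moves only by the tool play_rows, never from a script. Its argument "plan" is a list of rows, each a list of 7 numbers: the shift along the world's x, y, z in mm, then the turn, a rotation vector about the world's x, y, z in rad, then the opening, from -1 (shut) to 1 (fully open), so that 0 is half open. A call has 1 to 5 rows; each row shifts and turns the pose as measured when the row begins; what a row does not reach is not made up. A row lasts 1/12 s, in which the tool goes at most 41.7 mm and 7.16 degrees, less where a joint would pass 70% of its speed; a pose out of reach is approached as far as the arm can. A call is refused whole if a number of a shift passes 41.7 or a number of a turn 0.125, either way. A call with a gripper value outside its range is refused whole. The fingers move at their own pace and stop on an object; "grip_force" is the grip in N (left out, the last holds). Time passes only in rows, so rows that do not move let the fingers close. It gives the time, the measured TCP pose, the force and the opening at its end, in the units of the state.
- sense(): the state, without advancing time (a new reading comes with each control period).
- optics.capture(name): name is "side" or "top" or "wrist"; returns a dict with "img" (420x560x3 uint8, blue, green, red), "fx", "fy", "cx", "cy" (pixels), "world_to_cam" (4x4, takes a point from world to camera coordinates). Camera axes: x right, y up, looking along -z (the intrinsics and any distortion apply to the point x, -y, -z); pixel columns grow to the right and rows downward; lengths in mm; the calibration is good to about 2 mm. A picture is of the moment at which its call begins. There is no depth.
- ctrl.finish_job(): hands the job in, once; it reports no verdict.
The state is a dict: "time_s": time; "joints": joint angles; "dq": joint speeds; "tau": joint torques, N m; "eef_pos": TCP position; "ee_rot": TCP orientation; "force": force on the tool from outside, world axes, zero at the start; "wrist_torque": the same for the moment, N m; "grip_width": opening from 0.0 (shut) to 1.0 (fully open).
Only numpy, scipy, OpenCV 4.12 (cv2) and the standard library are available. Lean on these libraries where they do the work, as an engineer would, in place of code of your own. Each camera call takes 0.05 s, during which the arm holds its last target. There are 200 camera calls.

### The job

Pick up the standing sample bottle that has a hook carrier, lower it between the two bottles hanging on the rack so that its hook goes over the rail, and seat it gently, fully down in the notch of the grey seat block there; the notch is to be found by feel, with the hook resting lightly on top of the rail. Let go and leave it hanging; do not push the hanging neighbours out of place, do not press hard on the rack, and leave the other standing bottles alone.

Things in the scene. Friction and masses are not known exactly. Their poses are not given: they have to be found in the camera images.
- bottle: the bottle to hang: empty, clear, 40 mm across, white cap up to 92 mm, in a steel hook carrier; stands upright on the bench at first; 0.11 to 0.18 kg. Origin: centre of its underside, z up, +x towards its strap and hook. Strap on its back: 14 mm wide (y), x=21 to 25, z=10 to 112 mm. The only standing bottle with a hook
- bottle_hook (a point): middle of the underside of the hook's bridge, at (31, 0, 112) mm in bottle; same axes. Bridge: 14 mm wide (y), 10 mm thick, x=21 to 41 mm of the bottle. The hook's tip (x=37 to 41 mm) reaches 19 mm below this point. Throat between strap and tip: 12 mm, open below, for the 8 mm rail
- bottle_tab (a point): centre of the black grip tab on top of the bridge, at (31, 0, 141) mm in bottle; same axes. A block 10 mm thick (x), 20 mm wide (y), 38 mm high: pinch its 10 mm thickness from above, a little above its centre so that the fingertips clear the bridge
- rail_mid (a point): middle of the rail's top edge, 150 mm above the bench, halfway between the neighbours; fixed. y along the rail, x across, z up. Bottles hang on its -x side (towards the robot), their +x along this +x. Rail 8 mm thick (x), 250 mm long, stiff; 25 N from the bottle is too much. Seated in the notch, bottle_hook is at z=-7 mm here. Neighbours leave about 70 mm for the 40 mm bottle
- seat_zone (a point): the same point as rail_mid. Here the top edge is a clamped grey block, 62 mm long, shoulders level with the rail's top, with one notch, open above, 16.5 mm long (y) and 7 mm deep, for the 14 mm wide hook. The notch's centre lies anywhere from y=-12 to +12 mm, not measured: rest the hook on the edge with a few newtons and move along until it goes down 7 mm
- guard_mid (a point): middle of the front guard bar (8 mm thick, along the rail's y), 73 mm in front (-x) of the rail, 80 mm above the bench. It closes the front: the bottle must come in above it, then down between guard and rail. Under the rail a leaning bar, 8 mm thick, at 55 mm height; below all a drip tray 10 mm high
- left: a bottle in a hook carrier, the same shape as bottle, already hanging on the rail on the +y (rail's +y) side of the gap, bottle axis about 55 mm (53 to 57) from rail_mid. It hangs loose on the flat top edge, leaning up to 3 degrees; same axes and origin as bottle. It slides at about half a newton
- right: a bottle in a hook carrier, the same shape as bottle, already hanging on the rail on the -y (rail's -y) side of the gap, bottle axis about 55 mm (53 to 57) from rail_mid. It hangs loose on the flat top edge, leaning up to 3 degrees; same axes and origin as bottle. It slides at about half a newton
- stand0: clear sample bottle 40 mm in diameter with white screw cap, 92 mm tall, without a hook, standing on the bench near the bottle to hang (within about 120 mm of it); origin at the centre of its underside; a bystander to be left alone
- stand1: clear sample bottle 40 mm in diameter with white screw cap, 92 mm tall, without a hook, standing on the bench near the bottle to hang (within about 120 mm of it); origin at the centre of its underside; a bystander to be left alone
- stand2: clear sample bottle 40 mm in diameter with white screw cap, 92 mm tall, without a hook, standing on the bench near the bottle to hang (within about 120 mm of it); origin at the centre of its underside; a bystander to be left alone

How it is judged (in metres and radians):
On the way:
1. the bottle is lifted clear of the bench (height (world z) of bottle above 0.03 m), for 0.2 s.
At the end, for the whole second after the job is handed in: The hook is over the rail and down in the notch: bottle_hook 5 to 9.5 mm below the rail's top edge, within 6 mm of the rail's middle plane and 17 mm of rail_mid along it; bottle within 0.12 rad of upright, at rest and released; both neighbours within 10 mm of where they hung (z of bottle_hook in the frame of rail_mid between -0.0095 and -0.005 m and x of bottle_hook in the frame of rail_mid between -0.006 and 0.006 m and y of bottle_hook in the frame of rail_mid between -0.017 and 0.017 m and angle between bottle's own z axis and vertical below 0.12 rad and linear speed of bottle below 0.02 m/s and contact force between bottle and the fingers below 0.1 N and distance of each of left, right from where it was at the start of the episode below 0.01 m); the robot touches nothing.
It fails at once if the bottle presses on the rack with more than 25 N (contact force between bottle and rack above 25 N).
It fails at once if a hanging neighbour is pushed with more than 6 N by the bottle (contact force between bottle and left above 6 N or contact force between bottle and right above 6 N).
It fails at once if a hanging neighbour is shifted more than 10 mm or dislodged (distance of any of left, right from where it was at the start of the episode above 0.01 m).
It fails at once if another standing bottle is moved more than 20 mm (distance of any of stand0, stand1, stand2 from where it was at the start of the episode above 0.02 m).
It also fails if it takes over 72 s, if anything falls off the work surface, if the arm or the gripper's body presses on something with over 40 N, if the wrist force passes 120 N, or if a joint passes its speed limit or range.

## Working session

There is one attempt and no reset: what is moved stays moved. The work goes in short steps, Python scripts to look and compute and a tool call to move; the robot and the scene stay as the last step left them, time stands still between calls to the robot, and variables do not carry over. Pictures are saved under pics/ and viewed, about 8 in all and at most 12, crops included, and the job is handed in when it is done.

Besides the shell and the picture viewer there is one more tool, called as name([rows], argument=value, ...), one row to a line, values as JSON. play_rows: Moves the arm, as the interface text tells. Its arguments: {"type":"object","properties":{"plan":{"type":"array"},"grip_force":{"type":"number"}},"required":["plan"]}

```bash
mkdir -p pics
cat > h.py <<'E'
import numpy as np, cv2, json
from rig import sense, optics, ctrl
def cap(n,f=None):
    c=optics.capture(n)
    if f: cv2.imwrite('pics/'+f,c['img'])
    return c
def ray(c,u,v):
    W=np.array(c['world_to_cam']);R=W[:3,:3];t=W[:3,3]
    d=R.T@np.array([(u-c['cx'])/c['fx'],-(v-c['cy'])/c['fy'],-1.])
    return -R.T@t,d
def onz(c,u,v,z):
    o,d=ray(c,u,v);return o+d*(z-o[2])/d[2]
def proj(c,p):
    W=np.array(c['world_to_cam']);q=W[:3,:3]@np.array(p,float)+W[:3,3]
    return c['cx']+c['fx']*q[0]/-q[2],c['cy']-c['fy']*q[1]/-q[2]
E
python3 - <<'E'
from h import *
a=cap('top','top0.png');b=cap('side','side0.png')
for c in(a,b):print(c.keys(),c['fx'],c['cx'],np.round(np.linalg.inv(c['world_to_cam']),3).tolist(),c.get('dist'))
cv2.imwrite('pics/both0.png',np.vstack([a['img'],b['img']])[:, :])
print(sense())
E
```

```text
dict_keys(['img', 'fx', 'fy', 'cx', 'cy', 'world_to_cam']) 500.76735903607124 277.1727777671363 [[0.002, 0.997, -0.077, 461.376], [-1.0, 0.002, -0.009, 77.066], [-0.009, 0.078, 0.997, 1034.299], [0.0, 0.0, 0.0, 1.0]] None
dict_keys(['img', 'fx', 'fy', 'cx', 'cy', 'world_to_cam']) 497.2026138949191 288.2680409808005 [[-0.792, 0.418, -0.445, 130.011], [-0.61, -0.538, 0.582, 581.896], [0.004, 0.732, 0.681, 682.528], [0.0, 0.0, 0.0, 1.0]] None
{'time_s': 0.1, 'joints': array([-1.39238915e+00,  3.13402082e-01,  1.49834555e+00,  8.50363681e-06,
        1.33099926e+00, -2.23417644e-01]), 'dq': array([ 5.88291824e-04, -1.04688852e-03, -1.59312529e-03, -1.43617508e-04,
       -7.99754864e-05,  1.67576868e-04]), 'tau': array([ 2.02109120e-03, -4.12899971e+01, -2.60144001e+01, -1.83234924e-04,
        3.01386674e-03,  1.68186131e-05]), 'eef_pos': array([ 205.26836955, -482.96556078,  230.79404915]), 'ee_rot': array([-5.76878403e-04,  9.79884940e-01,  1.99562447e-01,  1.71155950e-05]), 'force': array([ 0.7793128 , -0.18785873, -0.42589962]), 'wrist_torque': array([ 0.00014176, -0.02654118, -0.01111315]), 'grip_width': 1.0007160065350535}
```

View pics/top0.png

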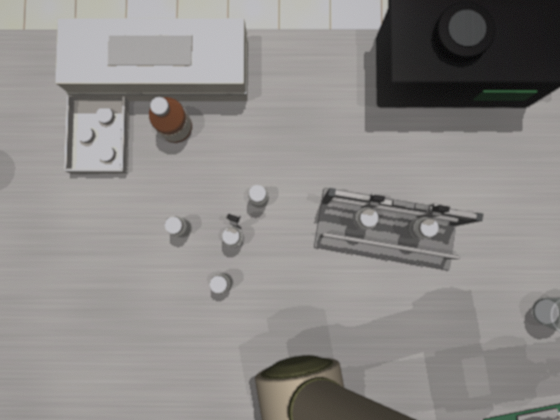

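View pics/side0.png

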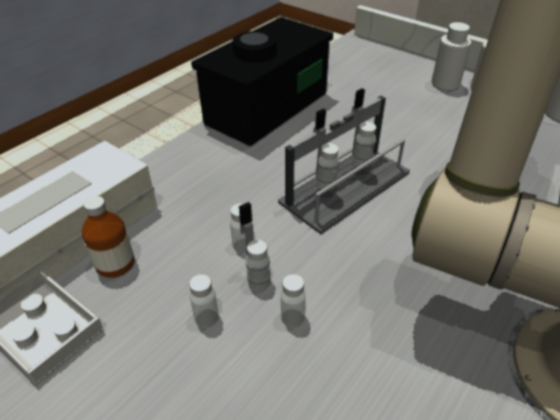

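The top view shows the hook bottle (cap ~(231,236), tab ~(233,218)), the stand bottles at ~(258,194), (175,226) and (219,285), and the rack from (327,192) to (480,217) with neighbour tabs at ~(378,198) and (440,208). Next I measure these.

Run:
```python
from h import *
c=cap('top');g=c['img'].max(2)
def bl(m,off,z,amin=15):
    n,l,s,ce=cv2.connectedComponentsWithStats(m.astype(np.uint8))
    for i in range(1,n):
        if s[i,4]>=amin: 
            u,v=ce[i]+off; print(np.round((u,v),1),s[i,4],s[i,:4]+[off[0],off[1],0,0],'z',z,np.round(onz(c,u,v,z),1))
def win(x0,y0,x1,y1): return g[y0:y1,x0:x1],np.array([x0,y0])
print('caps');
for w in[(160,180,280,300),(355,203,445,242)]:
    m,o=win(*w);bl(m>190,o,92,25)
print('dark')
m,o=win(215,205,250,245);bl(m<50,o,160,8)
m,o=win(310,180,490,230);bl(m<50,o,160,8)
a=cv2.resize(c['img'][170:300,200:500],None,fx=2.6,fy=2.6,interpolation=cv2.INTER_CUBIC);cv2.imwrite('pics/t1.png',a)
# rail ends predicted
for p in[(327,192),(480,217)]:print(onz(c,*p,150))
```

```text
caps
[256.9 192.5] 150 [251 186  13  14] z 92 [588.9 124.1  92. ]
[172.6 224.7] 153 [166 218  14  14] z 92 [527.5 283.1  92. ]
[229.6 237.2] 109 [224 232  13  11] z 92 [504.  175.1  92. ]
[217.6 284. ] 154 [211 278  14  13] z 92 [416.4 196.8  92. ]
[369.  219.4] 105 [362 214  15  11] z 92 [538.1 -87.6  92. ]
[429.6 229.3] 98 [423 224  14  11] z 92 [ 519.6 -201.1   92. ]
dark
[326.5 198.9] 33 [324 195   7   8] z 160 [568.5  -1.7 160. ]
[374.6 199.1] 27 [371 196  10   6] z 160 [568.2 -85.8 160. ]
[439.3 209.1] 54 [433 207  15   6] z 160 [ 550.8 -198.7  160. ]
[461.8 221.5] 57 [450 219  26   6] z 160 [ 529.1 -237.4  160. ]
[582.11051139  -3.47451806 150.        ]
[ 537.89512945 -273.21500053  150.        ]
```

View pics/t1.png

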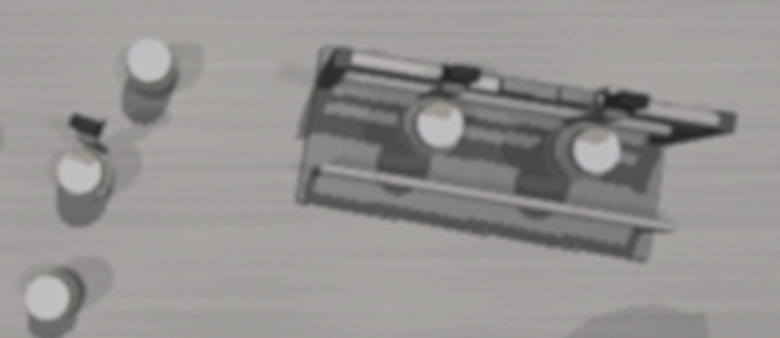

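Run:
```python
from h import *
c=cap('top')
cr=lambda x,y,z:onz(c,x/2.6+200,y/2.6+170,z)
P=lambda n,p:print(n,np.round(p,1))
cp=onz(c,230,236.5,92);tb=cr(87,125,158);P('cap',cp);P('tab',tb);d=tb-cp;print('yaw',np.degrees(np.arctan2(d[1],d[0])),np.hypot(*d[:2]))
for n,a,b in(('L',(438,124),(462,74)),('R',(597,150),(629,101))):
    P(n+'cap',cr(*a,130));P(n+'tab',cr(*b,196))
e0=cr(352,60,150);e1=cr(735,118,150);P('rail',e0);P('r',e1);P('mid',(e0+e1)/2);print(np.linalg.norm(e0-e1))
g0=cr(318,168,80);g1=cr(675,227,80);P('g',g0);P('g',g1);print(np.degrees(np.arctan2(*(g0-g1)[:2])),np.degrees(np.arctan2(*(e0-e1)[:2])))
P('block',cr(497,82,150));P('block',cr(610,98,150))
P('line',cr(560,92,150))
```

```text
cap [505.3 174.4  92. ]
tab [534.7 161.8 158. ]
yaw -23.240538067810242 31.91791082495326
Lcap [538.1 -80.  130. ]
Ltab [565.  -84.4 196. ]
Rcap [ 520.1 -190.   130. ]
Rtab [ 547.6 -191.7  196. ]
rail [580.2 -18.4 150. ]
r [ 540.8 -278.   150. ]
mid [ 560.5 -148.2  150. ]
262.66150502895505
g [ 5.098e+02 -5.000e-01  8.000e+01]
g [ 467.2 -260.2   80. ]
9.308783046610815 8.63394429191116
block [ 565.2 -117.   150. ]
block [ 554.3 -193.6  150. ]
line [ 558.4 -159.8  150. ]
```

play_rows([
  [25,41,10,0,0,0.12,0],
  [25,41,10,0,0,0.12,0],
  [25,41,10,0,0,0.12,0],
  [25,41,10,0,0,0.12,0],
  [25,41,10,0,0,0.12,0],
])

```text
time_s: 0.62
eef_pos: [310.5, -305.7, 271.4]
ee_rot: [-0.003, 0.874, 0.486, -0.001]
force: [0.4, -0.4, 0.6]
grip_width: 0.5
```

play_rows([
  [25,41,5,0,0,0.12,0],
  [25,41,5,0,0,0.12,0],
  [25,41,5,0,0,0.12,0],
  [25,41,5,0,0,0.12,0],
  [20,41,0,0,0,0.12,0],
])

```text
time_s: 1.03
eef_pos: [413.7, -125.9, 290.4]
ee_rot: [-0.001, 0.682, 0.731, -0.001]
force: [0.1, -0.8, -0.1]
grip_width: 0.501
```

play_rows([
  [17,40,0,0,0,-0.1,0],
  [17,40,0,0,0,-0.1,0],
  [17,40,0,0,0,-0.1,0],
  [17,40,0,0,0,-0.1,0],
  [17,40,0,0,0,-0.07,0],
])

```text
time_s: 1.45
eef_pos: [490.4, 59.2, 290.7]
ee_rot: [-0.0, 0.83, 0.558, -0.001]
force: [0.1, -1.1, 0.6]
grip_width: 0.499
```

play_rows([
  [17,40,-10,0,0,0,0],
  [10,30,-10,0,0,0,0],
  [5,15,0,0,0,0,0],
  [0,0,0,0,0,0,0],
])

```text
time_s: 1.78
eef_pos: [522.2, 150.9, 269.8]
ee_rot: [-0.001, 0.829, 0.559, -0.001]
force: [1.0, -0.3, 0.0]
grip_width: 0.503
```

Run:
```python
from h import *
c=cap('wrist','w1.png');print(c['fx'],c['cx'],c['cy'],np.round(np.linalg.inv(c['world_to_cam']),3).tolist())
s=sense();print(s['eef_pos'],s['ee_rot'])
print(proj(c,(534.7,161.8,160)),proj(c,(505,174.4,92)))
```

```text
371.4070691818006 276.3979323040159 209.1167208414158 [[0.927, 0.357, 0.116, 552.194], [-0.376, 0.883, 0.28, 222.304], [-0.002, -0.303, 0.953, 413.204], [0.0, 0.0, 0.0, 1.0]]
[521.74537413 149.68096775 269.55944601] [-0.00101545  0.82931249  0.55878285 -0.00122207]
(np.float64(286.467201396605), np.float64(184.7318808191983)) (np.float64(247.76063106824824), np.float64(165.42836943074855))
```

View pics/w1.png

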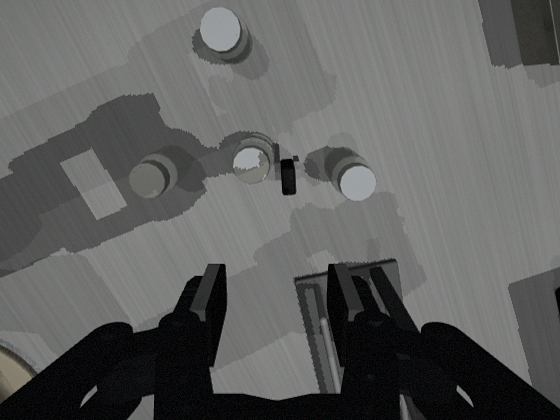

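The wrist view shows the tab at ~(288,181) and its cap at (251,162). Both are within ~3 px of prediction, and the tab is nearly square to the jaws. I refine it numerically.

Run:
```python
from h import *
c=cap('wrist');g=c['img'].max(2)
w=g[145:205,272:305];m=(w<45).astype(np.uint8)
n,l,s,ce=cv2.connectedComponentsWithStats(m);i=1+s[1:,4].argmax();print(s[i])
r=cv2.minAreaRect(np.argwhere(l==i)[:,::-1].astype(np.float32));print(r)
ys,xs=np.where(l==i);
for y in range(ys.min(),ys.max()+1,3):print(y+145,xs[ys==y].min()+272,xs[ys==y].max()+272)
m=(g[135:190,225:280]>150).astype(np.uint8);n,l,s,ce=cv2.connectedComponentsWithStats(m);i=1+s[1:,4].argmax();print(s[i]+[225,135,0,0,0],ce[i]+[225,135])
v=ys.max()+145.5
for vv in(v-13,):
  t=onz(c,288.5,vv,160);print(t)
(x,y,ww,hh)=s[i][:4]; cp=onz(c,251.5,162,92);d=t-cp;print(cp,np.degrees(np.arctan2(d[1],d[0])),np.hypot(d[0],d[1]))
```

```text
[  7  10  17  38 485]
((15.0, 28.5), (37.0, 16.0), 90.0)
155 294 295
158 282 294
161 281 293
164 281 293
167 281 294
170 281 294
173 281 294
176 281 294
179 282 295
182 282 295
185 282 295
188 282 295
191 283 295
[234 147  26  22 442] [247.07692308 157.70361991]
[536.9345861 163.5523353 160.       ]
[508.73364166 174.71694867  92.        ] -21.598365827085164 30.330543337933424
```

play_rows([
  [7.5,7,0,0,0,0.025,0],
  [7.5,6.5,-30,0,0,0,0],
  [0,0,-38,0,0,0,0],
  [0,0,-36,0,0,0,0],
  [0,0,-20,0,0,0,0],
])

```text
time_s: 2.3
eef_pos: [539.1, 155.5, 149.4]
ee_rot: [0.004, 0.824, 0.566, 0.005]
force: [-0.5, 0.5, -0.6]
grip_width: 0.502
```

play_rows([
  [0,0,-8,0,0,0,0],
  [0,0,-4,0,0,0,0],
  [0,0,0,0,0,0,0],
])

```text
time_s: 2.55
eef_pos: [537.5, 151.6, 134.4]
ee_rot: [0.003, 0.825, 0.564, 0.002]
force: [0.1, -0.7, -0.7]
grip_width: 0.499
```

Run:
```python
from h import *
c=cap('wrist','w2.png');s=sense();print(s['eef_pos'],s['ee_rot'],s['force'])
cv2.imwrite('pics/w2c.png',c['img'][120:420,100:460])
```

```text
[537.88358157 151.64781939 135.19392317] [0.00304487 0.8254709  0.56442865 0.00297028] [ 0.0617877  -0.43824554 -0.41073528]
```

View pics/w2c.png

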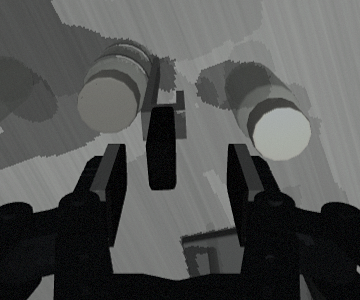

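The tab sits between the jaws, ~14 px left of centre and short in y (the arm lagged in y). I correct that, then close.

play_rows([
  [-1,6,-2,0,0,0.015,0],
  [0,5,-2,0,0,0,0],
  [0,1,-2,0,0,0,0],
  [0,0,0,0,0,0,0],
])

```text
time_s: 2.93
eef_pos: [538.9, 164.6, 133.4]
ee_rot: [0.005, 0.821, 0.571, 0.007]
force: [-0.5, -0.1, -0.5]
grip_width: 0.499
```

Run:
```python
from h import *
c=cap('wrist','w3.png');s=sense();print(s['eef_pos'],s['ee_rot'],s['force'])
g=c['img'].max(2);print([(v,[int(x) for x in np.where(g[v]<40)[0][np.r_[True,np.diff(np.where(g[v]<40)[0])>2]]][:12]) for v in range(240,340,15)])
```

```text
[539.01245998 164.58254705 133.62455045] [0.00511266 0.82090288 0.57100564 0.0066996 ] [-0.86018466 -0.01933431  0.61435848]
[(240, [260]), (255, [261]), (270, [218, 259, 328]), (285, [186, 213, 257, 327, 355]), (300, [179, 208, 257, 327, 360]), (315, [166, 205, 258, 329, 355]), (330, [94, 148, 259, 332, 421])]
```

play_rows([
  [0,0,-3,0,0.017,0,0],
  [0,0,-2,0,0,0,0],
  [0,0,0,0,0,0,-0.5],
  [0,0,0,0,0,0,-1],
  [0,0,0,0,0,0,-1],
], grip_force=60)

```text
time_s: 3.4
eef_pos: [539.2, 164.7, 128.7]
ee_rot: [-0.0, 0.821, 0.571, -0.001]
force: [-3.0, -0.3, 6.2]
grip_width: 0.106
```

play_rows([
  [0,0,0,0,0,0,-1],
  [0,0,0,0,0,0,-1],
  [0,0,0,0,0,0,-1],
])

```text
time_s: 3.65
eef_pos: [538.6, 164.7, 128.8]
ee_rot: [-0.001, 0.821, 0.571, -0.001]
force: [-1.3, 0.3, -0.0]
grip_width: 0.109
```

play_rows([
  [0,0,10,0,0,0,-1],
  [0,0,20,0,0,0,-1],
  [0,0,20,0,0,0,-1],
  [0,0,0,0,0,0,-1],
])

```text
time_s: 3.98
eef_pos: [538.2, 164.4, 180.8]
ee_rot: [-0.001, 0.821, 0.571, -0.002]
force: [0.2, -0.5, -0.6]
grip_width: 0.108
```

```bash
cat >> h.py <<'E'
def st():
    s=sense();w,x,y,z=s['ee_rot'];zx=2*(x*z+w*y);zy=2*(y*z-w*x)
    print(round(s['time_s'],2),np.round(s['eef_pos'],1),'yaw',round(np.degrees(2*np.arctan2(y,x))-90,2),'fix turn',np.round((-zy,zx),4),'F',np.round(s['force'],1),'M',np.round(s['wrist_torque'],2),'g',round(s['grip_width'],3))
    return s
E
python3 - <<'E'
from h import *
st();c=cap('side','s2.png');cv2.imwrite('pics/s2c.png',cv2.resize(c['img'][120:320,150:430],None,fx=2.5,fy=2.5))
E
```

```text
3.98 [538.2 164.4 180.8] yaw -20.35 fix turn [ 0.0012 -0.0046] F [ 0.2 -0.5 -0.6] M [ 0.01 -0.09  0.02] g 0.108
```

View pics/s2c.png

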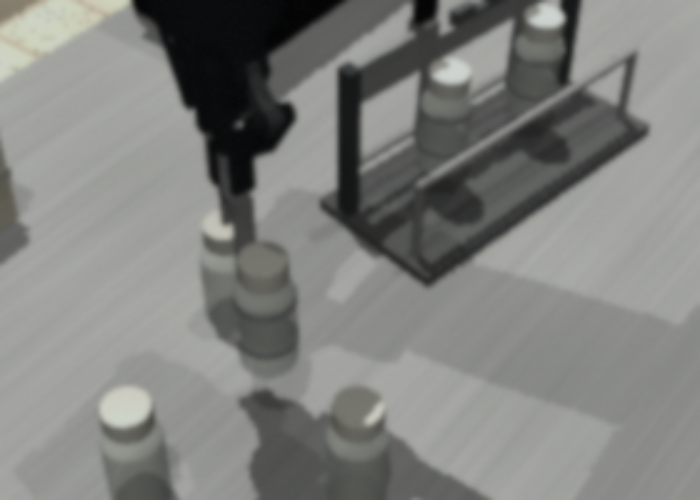

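The bottle is held upright by its tab with its underside ~52 mm up, and the other bottles are undisturbed. I go around to the front of the rack.

play_rows([
  [-10,0,35,0,0,0,-1],
  [-15,-20,30,0,0,0,-1],
  [-15,-38,10,0,0,0.05,-1],
  [-12,-40,0,0,0,0.05,-1],
  [-12,-40,0,0,0,0.05,-1],
])

```text
time_s: 4.45
eef_pos: [470.4, 28.0, 251.0]
ee_rot: [-0.002, 0.771, 0.636, -0.006]
force: [-0.4, -1.2, -2.0]
grip_width: 0.104
```

play_rows([
  [-12,-40,0,0,0,0.04,-1],
  [-12,-40,0,0,0,0,-1],
  [-12,-40,0,0,0,0,-1],
  [0,-30,0,0,0,0,-1],
  [0,-10,0,0,0,0,-1],
])

```text
time_s: 4.87
eef_pos: [429.4, -137.2, 247.5]
ee_rot: [-0.003, 0.758, 0.653, -0.007]
force: [0.9, -0.3, -1.1]
grip_width: 0.104
```

Run:
```python
from h import *
st();c=cap('wrist','w4.png');t=cap('top');cv2.imwrite('pics/t4.png',np.vstack([cv2.resize(t['img'][170:285,290:500],(800,438),interpolation=cv2.INTER_CUBIC)]))
for p in[(559.7,-140,150),(565,-84.4,198),(548,-191,198)]:print(proj(c,p))
```

```text
4.87 [ 429.4 -137.2  247.5] yaw -8.49 fix turn [ 0.0047 -0.015 ] F [ 0.9 -0.3 -1.1] M [-0.03 -0.07  0.05] g 0.104
(np.float64(472.6348485755083), np.float64(186.0937134708139))
(np.float64(532.556293157857), np.float64(100.7214633373692))
(np.float64(491.30410265879084), np.float64(293.52822181742533))
```

View pics/w4.png

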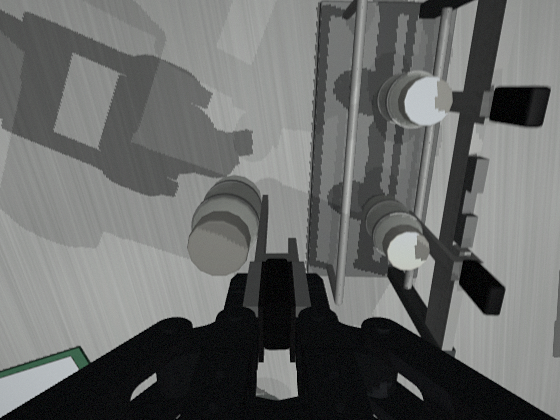

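The wrist view shows the grey block on the rail, roughly (480,155) to (465,250), apparently with a dark gap near (472,205). The neighbours' tabs are at (520,105) and (483,287). I zoom in to measure.

Run:
```python
from h import *
c=cap('wrist');a=c['img'][120:280,420:540]
a=np.clip(a.astype(float)*1.8,0,255).astype(np.uint8)
b=cv2.resize(a,None,fx=3.75,fy=3.75,interpolation=cv2.INTER_CUBIC)
for k in range(0,120,20):cv2.putText(b,str(420+k),(int(k*3.75),10),0,.35,(0,255,255));cv2.line(b,(int(k*3.75),12),(int(k*3.75),18),(0,255,255))
for k in range(0,160,20):cv2.putText(b,str(120+k),(0,int(k*3.75)+4),0,.35,(0,255,255))
cv2.imwrite('pics/w4c.png',b)
```

```text
(no output)
```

View pics/w4c.png

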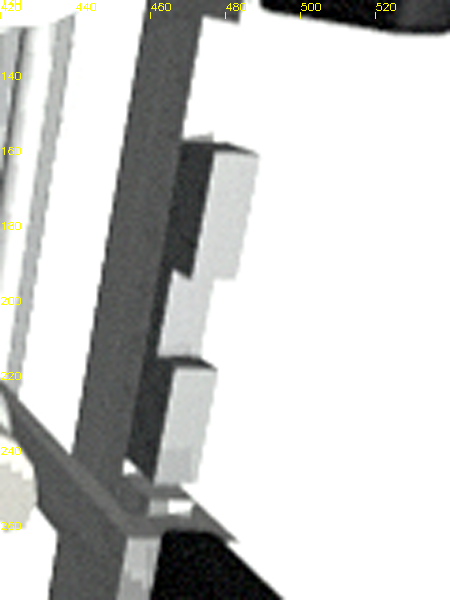

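Run:
```python
from h import *
st();c=cap('wrist')
U=[(477.3,160.8),(488.8,161.3),(471.5,193.3),(483.2,194.1)];L=[(465.9,217.9),(477.6,218.4),(460.8,248.5),(472.5,248)]
u=np.array([onz(c,*p,150) for p in U])[:,:2];l=np.array([onz(c,*p,150) for p in L])[:,:2]
m=[(u[0]+u[1])/2,(u[2]+u[3])/2,(l[0]+l[1])/2,(l[2]+l[3])/2]
for q in m:print(np.round(q,1))
d=m[0]-m[3];print('len',np.hypot(*d),'yaw',np.degrees(np.arctan2(-d[0],d[1])),'w',np.linalg.norm(u[1]-u[0]),np.linalg.norm(l[1]-l[0]))
print('blockmid',(m[0]+m[3])/2,'notch',(m[1]+m[2])/2,'nlen',np.linalg.norm(m[1]-m[2]))
s=sense()
print('tcp px',proj(c,s['eef_pos']),'tabtop px',proj(c,s['eef_pos']+[0,0,31]))
g=c['img'].max(2);print([(v,[int(x) for x in np.where(np.diff((g[v,230:330]>45).astype(int)))[0]+230]) for v in range(240,350,10)])
```

```text
5.02 [ 430.  -134.2  247.5] yaw -8.41 fix turn [ 0.0032 -0.0154] F [-0.6  0.6 -2.3] M [ 0.04 -0.11  0.02] g 0.107
[ 566.6 -120.6]
[ 563.3 -142.3]
[ 559.9 -159.2]
[ 556.7 -181.3]
len 61.50975427851447 yaw -9.29668638707397 w 7.454459905412781 7.964099664830458
blockmid [ 561.62723299 -150.95019756] notch [ 561.61330513 -150.77131896] nlen 17.28807880836288
tcp px (np.float64(275.0825515485138), np.float64(277.59433654140474)) tabtop px (np.float64(273.5023486848708), np.float64(320.3656198382373))
[(240, [308, 309]), (250, [263, 264, 307, 308]), (260, [265, 286, 307, 308]), (270, [260, 292]), (280, [230, 246, 259, 293, 306, 322]), (290, [244, 258, 294, 307, 324]), (300, [243, 257, 294, 309, 327]), (310, [251, 257, 295, 300]), (320, []), (330, []), (340, [])]
```

The block measures 61.5 mm long and 7.7 mm wide, which matches its true size. The notch is at about (561.6, -150.8) with rail yaw -9.3°. That puts it ~11 mm towards the right neighbour from mid-gap, so only ~4–5 mm clearance there. I'll come in ~5 mm on the +y side, rest on the shoulder and slide -y.

play_rows([
  [15,0,5,0.003,-0.015,-0.015,-1],
  [28,-2,3,0,0,0,-1],
  [30,-3,0,0,0,0,-1],
  [28,-3,0,0,0,0,-1],
  [15,-2,0,0,0,0,-1],
])

```text
time_s: 5.48
eef_pos: [549.4, -135.8, 255.2]
ee_rot: [-0.001, 0.759, 0.651, 0.0]
force: [-0.3, 0.3, -1.5]
grip_width: 0.11
```

play_rows([
  [8,0,0,0,0,0,-1],
  [0,0,0,0,0,0,-1],
  [0,0,0,0,0,0,-1],
])

```text
time_s: 5.73
eef_pos: [560.6, -131.0, 252.6]
ee_rot: [-0.002, 0.757, 0.653, 0.0]
force: [-0.3, 0.6, -2.1]
grip_width: 0.107
```

Run:
```python
from h import *
st()
```

```text
5.73 [ 560.6 -131.   252.6] yaw -8.43 fix turn [-0.0036 -0.0029] F [-0.3  0.6 -2.1] M [ 0.01 -0.07  0.02] g 0.107
```

play_rows([
  [1,-6,0,-0.003,-0.003,-0.015,-1],
  [1,-6,0,0,0,0,-1],
  [0,-1,0,0,0,0,-1],
  [0,0,0,0,0,0,-1],
])

```text
time_s: 6.07
eef_pos: [561.2, -143.4, 252.8]
ee_rot: [-0.0, 0.762, 0.648, 0.0]
force: [0.6, 0.3, -0.8]
grip_width: 0.108
```

Run:
```python
from h import *
st();t=cap('top');w=cap('wrist');st()
a=cv2.resize(t['img'][170:270,330:460],(650,500),interpolation=cv2.INTER_CUBIC);a=np.clip(a.astype(float)*1.6,0,255).astype(np.uint8)
cv2.imwrite('pics/t5.png',a);b=np.clip(w['img'].astype(float)*1.6,0,255).astype(np.uint8);cv2.imwrite('pics/w5.png',b)
s=sense();print('tcp',proj(w,s['eef_pos']),'notch',proj(w,(561.6,-150.8,150)))
```

```text
6.07 [ 561.2 -143.4  252.8] yaw -9.27 fix turn [-0.0005 -0.0004] F [ 0.6  0.3 -0.8] M [-0.02 -0.03 -0.05] g 0.108
6.17 [ 561.3 -143.2  252.9] yaw -9.26 fix turn [-0.0005 -0.0002] F [ 0.6 -0.1 -1.4] M [-0.04 -0.05 -0.02] g 0.105
tcp (np.float64(275.0026773944044), np.float64(278.7157450978069)) notch (np.float64(277.67716231276216), np.float64(217.62799584022633))
```

View pics/w5.png

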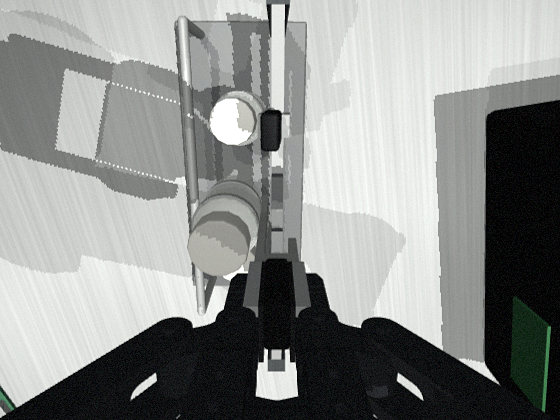

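The wrist view has the rail running straight under the gripper, block at u~277, v 175–260. I check the rail's offset from the TCP plane numerically.

Run:
```python
from h import *
w=cap('wrist');g=w['img'].max(2).astype(int)
for v in [20,40,60,80,100,170,180,190,200,210,220,225,230,235,240,245,250,255]:print(v,g[v,264:292].tolist())
s=st();n=np.array([.987,-.1616])
p=s['eef_pos']
for v in(40,180,200,240):
    # column where plane through tcp (normal n) meets z=150 at row v
    A=[onz(w,u,v,150) for u in(260,290)];f=[(q[:2]-p[:2])@n for q in A];print(v,260-30*f[0]/(f[1]-f[0]),30/(f[1]-f[0]))
```

```text
20 [83, 86, 88, 84, 60, 11, 28, 93, 151, 147, 148, 144, 145, 146, 145, 144, 147, 146, 147, 146, 112, 14, 15, 66, 148, 145, 142, 143]
40 [66, 65, 65, 69, 113, 110, 108, 127, 145, 142, 145, 143, 145, 145, 145, 145, 148, 145, 146, 143, 115, 88, 90, 91, 91, 90, 91, 92]
60 [67, 66, 65, 62, 62, 66, 111, 127, 148, 146, 143, 145, 148, 146, 145, 146, 145, 145, 146, 146, 114, 86, 92, 90, 90, 92, 93, 92]
80 [66, 63, 66, 63, 69, 110, 110, 130, 142, 145, 145, 143, 145, 144, 146, 146, 144, 148, 147, 145, 102, 90, 93, 92, 89, 91, 110, 108]
100 [64, 63, 66, 63, 69, 108, 107, 124, 145, 145, 147, 145, 143, 147, 143, 144, 144, 144, 148, 143, 82, 87, 90, 90, 93, 108, 107, 87]
170 [72, 75, 71, 75, 100, 113, 112, 105, 87, 86, 88, 89, 92, 89, 88, 90, 88, 90, 90, 86, 87, 99, 96, 98, 109, 115, 94, 99]
180 [60, 56, 58, 56, 58, 97, 97, 74, 57, 57, 59, 59, 59, 59, 60, 59, 58, 58, 60, 83, 87, 96, 96, 96, 104, 111, 96, 97]
190 [48, 46, 50, 47, 61, 98, 82, 69, 59, 57, 59, 60, 60, 58, 56, 61, 63, 57, 59, 85, 87, 88, 88, 88, 96, 102, 101, 98]
200 [55, 50, 56, 49, 48, 88, 85, 68, 56, 62, 64, 65, 63, 60, 60, 59, 56, 6
[... 694 characters left out ...]
 95, 95, 96, 97, 96, 96, 96, 96, 92, 83, 84, 94, 94, 96, 55, 46, 47, 50]
245 [49, 44, 49, 51, 51, 46, 46, 82, 98, 96, 95, 98, 97, 99, 97, 98, 96, 96, 90, 85, 95, 92, 94, 95, 51, 42, 50, 50]
250 [40, 42, 50, 50, 47, 41, 49, 89, 96, 94, 99, 98, 94, 96, 95, 95, 98, 97, 91, 83, 91, 97, 94, 93, 52, 47, 48, 48]
255 [45, 48, 46, 48, 47, 48, 48, 54, 52, 51, 49, 48, 48, 48, 49, 48, 49, 47, 49, 49, 47, 48, 48, 50, 50, 45, 51, 50]
6.22 [ 561.4 -143.   252.8] yaw -9.24 fix turn [-0.0005 -0.0003] F [ 0.2  0.2 -2.4] M [-0.03 -0.07  0.01] g 0.109
40 275.4065584494513 1.6446503835189556
180 275.50740873007123 1.4726283276219683
200 275.5218159931704 1.448053748208082
240 275.5506305900444 1.3989045893803111
```

play_rows([
  [1,0,-5,0,0,0,-1],
  [0,0,-15,0,0,0,-1],
  [0,0,-15,0,0,0,-1],
  [0,0,-10,0,0,0,-1],
  [0,0,0,0,0,0,-1],
])

```text
time_s: 6.63
eef_pos: [562.2, -142.9, 205.9]
ee_rot: [0.0, 0.762, 0.648, 0.0]
force: [0.4, 1.0, -1.1]
grip_width: 0.11
```

Run:
```python
from h import *
st()
```

```text
6.63 [ 562.2 -142.9  205.9] yaw -9.26 fix turn [0.0001 0.0011] F [ 0.4  1.  -1.1] M [ 0.   -0.01  0.04] g 0.11
```

play_rows([
  [0,0,-10,0,0,0,-1],
  [0,0,-6,0,0,0,-1],
  [0,0,-5,0,0,0,-1],
  [0,0,-4,0,0,0,-1],
  [0,0,0,0,0,0,-1],
])

```text
time_s: 7.05
eef_pos: [562.6, -143.0, 179.3]
ee_rot: [0.001, 0.762, 0.648, 0.001]
force: [-0.5, 0.5, -1.7]
grip_width: 0.104
```

Run:
```python
from h import *
st();t=cap('side');a=cv2.resize(t['img'][60:230,270:430],None,fx=3.5,fy=3.5,interpolation=cv2.INTER_CUBIC);cv2.imwrite('pics/s6.png',np.clip(a*1.5,0,255).astype(np.uint8));st()
```

```text
7.05 [ 562.6 -143.   179.3] yaw -9.25 fix turn [0.0006 0.0022] F [-0.5  0.5 -1.7] M [-0.06  0.    0.01] g 0.104
7.1 [ 562.7 -143.   179.7] yaw -9.25 fix turn [0.0008 0.0027] F [ 0.6  0.1 -1.6] M [ 0.06 -0.04 -0.01] g 0.105
```

View pics/s6.png

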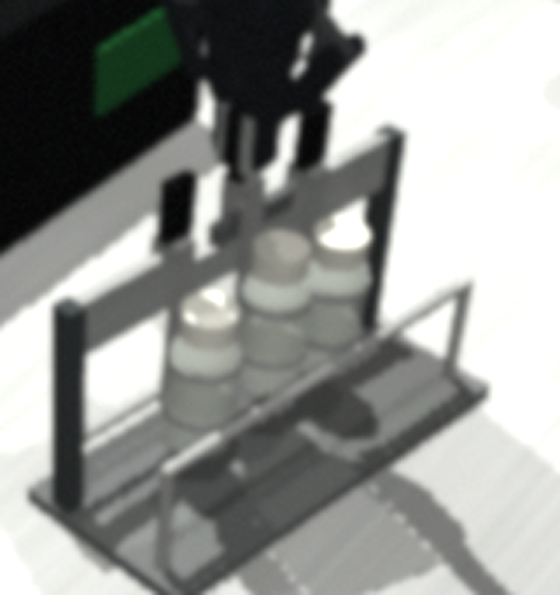

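The side view shows the bottle between the neighbours, clear of the guard, hook straddling the rail. Forces are flat. I continue down slowly.

play_rows([
  [-0.3,0,-3,0,0.002,0,-1],
  [0,0,-3,0,0,0,-1],
  [0,0,-2,0,0,0,-1],
  [0,0,0,0,0,0,-1],
])

```text
time_s: 7.43
eef_pos: [562.9, -143.3, 172.1]
ee_rot: [0.001, 0.762, 0.648, 0.0]
force: [0.8, 0.0, -2.2]
grip_width: 0.105
```

play_rows([
  [0,0,-1.5,0,0,0,-1],
  [0,0,0,0,0,0,-1],
])

```text
time_s: 7.6
eef_pos: [563.0, -143.3, 170.5]
ee_rot: [0.002, 0.762, 0.648, 0.0]
force: [1.1, 0.7, -2.5]
grip_width: 0.106
```

play_rows([
  [0,0,-1.5,0,0,0,-1],
  [0,0,0,0,0,0,-1],
])

```text
time_s: 7.77
eef_pos: [563.0, -143.3, 169.0]
ee_rot: [0.002, 0.762, 0.648, 0.0]
force: [0.2, -0.5, -1.4]
grip_width: 0.105
```

play_rows([
  [-0.5,0,-1,0,0,0,-1],
  [0,0,0,0,0,0,-1],
])

```text
time_s: 7.93
eef_pos: [562.5, -143.3, 168.0]
ee_rot: [0.002, 0.762, 0.648, 0.001]
force: [0.4, 0.5, -2.0]
grip_width: 0.105
```

play_rows([
  [0,0,-1,0,0,0,-1],
  [0,0,0,0,0,0,-1],
])

```text
time_s: 8.1
eef_pos: [562.6, -143.4, 167.1]
ee_rot: [0.002, 0.762, 0.648, 0.001]
force: [0.6, 0.0, -1.5]
grip_width: 0.109
```

play_rows([
  [0,0,-0.7,0,0,0,-1],
  [0,0,0,0,0,0,-1],
])

```text
time_s: 8.27
eef_pos: [562.8, -143.5, 167.0]
ee_rot: [0.002, 0.762, 0.648, 0.001]
force: [-0.1, 0.2, -1.4]
grip_width: 0.107
```

play_rows([
  [0,0,-0.7,0,0,0,-1],
  [0,0,-0.7,0,0,0,-1],
])

```text
time_s: 8.43
eef_pos: [563.0, -143.5, 166.8]
ee_rot: [0.003, 0.762, 0.648, 0.001]
force: [-2.5, 0.8, 7.3]
grip_width: 0.108
```

Run:
```python
from h import *
st()
```

```text
8.43 [ 563.  -143.5  166.8] yaw -9.24 fix turn [0.0033 0.0054] F [-2.5  0.8  7.3] M [ 0.33  0.59 -0.02] g 0.108
```

Contact at TCP z 166.8 with ~9 N, so the hook is on the shoulder at exactly the predicted height. I ease off and slide along -y with light pressure.

play_rows([
  [-0.3,-1.2,0.1,0.003,0.005,0,-1],
  [-0.2,-1.2,-0.3,0,0,0,-1],
  [-0.2,-1.2,-0.4,0,0,0,-1],
])

```text
time_s: 8.68
eef_pos: [562.6, -146.7, 166.7]
ee_rot: [0.0, 0.762, 0.648, 0.001]
force: [-0.1, 4.1, 5.2]
grip_width: 0.109
```

Run:
```python
from h import *
st()
```

```text
8.68 [ 562.6 -146.7  166.7] yaw -9.23 fix turn [-0.0007  0.0014] F [-0.1  4.1  5.2] M [ 0.81 -0.05  0.01] g 0.109
```

play_rows([
  [-0.2,-1,-0.3,0,0,0,-1],
  [-0.2,-1,-0.4,0,0,0,-1],
])

```text
time_s: 8.85
eef_pos: [562.6, -148.4, 166.6]
ee_rot: [0.0, 0.762, 0.648, 0.002]
force: [0.1, 4.7, 4.7]
grip_width: 0.109
```

play_rows([
  [-0.2,-1,-0.4,0,0,0,-1],
  [-0.2,-0.8,-0.4,0,0,0,-1],
])

```text
time_s: 9.02
eef_pos: [562.0, -150.4, 165.3]
ee_rot: [0.0, 0.762, 0.648, 0.001]
force: [-1.3, -0.2, -1.6]
grip_width: 0.104
```

Run:
```python
from h import *
st()
```

```text
9.02 [ 562.  -150.4  165.3] yaw -9.21 fix turn [-0.0014  0.0024] F [-1.3 -0.2 -1.6] M [ 0.03 -0.06 -0.01] g 0.104
```

It dropped to 165.3 with the force gone, so it's over the notch. I centre slightly and lower.

play_rows([
  [0,-0.6,-1,0,0,0,-1],
  [0,0,-1,0,0,0,-1],
  [0,0,-1,0,0,0,-1],
])

```text
time_s: 9.27
eef_pos: [561.4, -151.7, 160.8]
ee_rot: [-0.0, 0.762, 0.648, 0.001]
force: [1.0, 2.8, -0.0]
grip_width: 0.109
```

Run:
```python
from h import *
st()
```

```text
9.27 [ 561.4 -151.7  160.8] yaw -9.24 fix turn [-0.0014  0.0003] F [ 1.   2.8 -0. ] M [ 0.36 -0.13  0.03] g 0.109
```

play_rows([
  [0,0.5,-0.3,0,0,0,-1],
  [0,0.2,-0.5,0,0,0,-1],
  [0,0,0,0,0,0,-1],
])

```text
time_s: 9.52
eef_pos: [561.3, -151.5, 160.0]
ee_rot: [-0.0, 0.762, 0.648, 0.0]
force: [0.2, -0.1, -2.5]
grip_width: 0.107
```

Run:
```python
from h import *
st()
```

```text
9.52 [ 561.3 -151.5  160. ] yaw -9.24 fix turn [-0.0002  0.0001] F [ 0.2 -0.1 -2.5] M [ 0.02 -0.08 -0.05] g 0.107
```

play_rows([
  [0,0.2,-0.4,0,0,0,-1],
  [0,0,-0.4,0,0,0,-1],
])

```text
time_s: 9.68
eef_pos: [561.4, -151.5, 159.9]
ee_rot: [0.0, 0.762, 0.648, 0.0]
force: [-1.4, 0.7, 5.7]
grip_width: 0.111
```

Run:
```python
from h import *
st()
```

```text
9.68 [ 561.4 -151.5  159.9] yaw -9.24 fix turn [0.0006 0.0006] F [-1.4  0.7  5.7] M [ 0.21  0.38 -0.01] g 0.111
```

The floor is felt at z 159.9, 6.8–6.9 mm below the shoulder, so it's seated. I relax and release.

play_rows([
  [0,0,0,0,0,0,-1],
  [0,0,0,0,0,0,-0.8],
  [0,0,0,0,0,0,-0.6],
  [0,0,0,0,0,0,-0.4],
  [0,0,0,0,0,0,-0.4],
])

```text
time_s: 10.1
eef_pos: [561.4, -151.5, 159.5]
ee_rot: [0.0, 0.762, 0.648, 0.0]
force: [0.1, -0.5, 0.7]
grip_width: 0.298
```

play_rows([
  [0,0,0,0,0,0,-0.4],
  [0,0,5,0,0,0,-0.4],
  [0,0,10,0,0,0,-0.4],
  [0,0,20,0,0,0,-0.4],
  [0,0,35,0,0,0,-0.4],
])

```text
time_s: 10.52
eef_pos: [558.9, -150.4, 226.4]
ee_rot: [-0.005, 0.762, 0.648, -0.002]
force: [1.0, 0.5, -0.6]
grip_width: 0.297
```

play_rows([
  [0,0,35,0,0,0,-0.4],
  [-20,0,35,0,0,0,-0.4],
  [-40,0,20,0,0,0,-0.4],
  [-40,0,0,0,0,0,-0.4],
  [0,0,0,0,0,0,-0.4],
])

```text
time_s: 10.93
eef_pos: [458.6, -149.6, 327.9]
ee_rot: [0.0, 0.761, 0.649, -0.001]
force: [0.0, 0.3, 0.4]
grip_width: 0.304
```

Run:
```python
from h import *
st();t=cap('side');w=cap('wrist')
a=cv2.resize(t['img'][60:230,270:430],(400,425),interpolation=cv2.INTER_CUBIC);b=cv2.resize(w['img'][60:260,330:518],(400,425),interpolation=cv2.INTER_CUBIC)
cv2.imwrite('pics/f.png',np.clip(np.hstack([a,b])*1.5,0,255).astype(np.uint8))
```

```text
10.93 [ 458.6 -149.6  327.9] yaw -9.13 fix turn [ 0.0011 -0.0011] F [0.  0.3 0.4] M [-0.02 -0.02 -0.03] g 0.304
```

View pics/f.png

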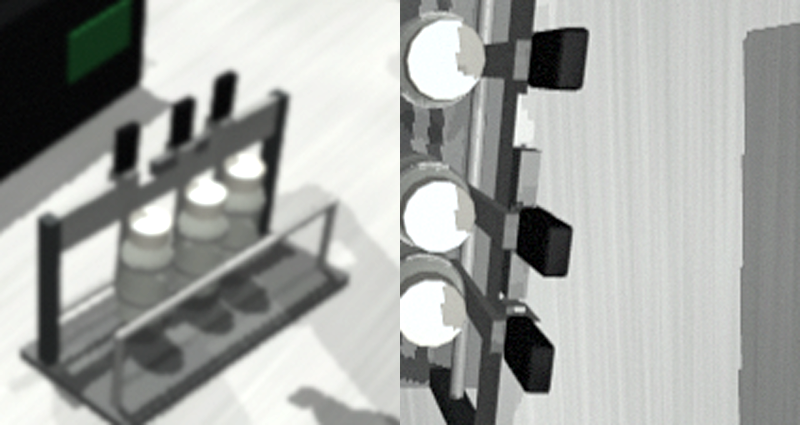

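The final view shows the bottle hanging upright in the notch, its tab lower than the neighbours' tabs. One numeric check that the neighbours haven't shifted, then I hand in.

Run:
```python
from h import *
c=cap('top');g=c['img'].max(2);i0=cv2.imread('pics/top0.png').max(2)
for nm,im in(('before',i0),('after',g)):
    n,l,s,ce=cv2.connectedComponentsWithStats((im[203:242,355:445]>190).astype(np.uint8))
    print(nm,[(np.round(onz(c,*(ce[i]+[355,203]),130),1).tolist(),int(s[i,4])) for i in range(1,n) if s[i,4]>20])
st();print(ctrl.finish_job())
```

```text
before [([534.8, -80.7, 130.0], 105), ([517.2, -189.7, 130.0], 100)]
after [([535.6, -81.1, 130.0], 131), ([527.5, -145.5, 130.0], 145), ([517.8, -189.4, 130.0], 132)]
11.08 [ 463.4 -150.6  327.4] yaw -9.11 fix turn [0.0013 0.0011] F [-0.2  0.1  0. ] M [0.02 0.   0.01] g 0.295
the job is handed in; nothing more can be done
None
```

The bottle is hung in the notch and released, and the job is handed in at about 11 s of robot time; no verdict was reported.

I gripped the tab, carried the bottle round the front and lowered it between the neighbours. The hook met the block's shoulder at tool height 166.8 mm, with about 9 N at first. I then slid it towards the right neighbour at about 5–7 N until it dropped about 7 mm to the notch floor, where I pressed with about 8 N.

**Last checks:**
- **Seating:** the pictures after release show the bottle hanging upright, with its tab lower than the neighbours' tabs. I did not measure its final depth or tilt from them.
- **Neighbours:** their caps are within 1 mm of where they were at the start, as seen from the top camera.
- **Robot:** it stands clear of everything, with no force on the tool.
- **Standing bottles:** I did not re-measure these at the end. They looked undisturbed just after the lift, and I did not go near them again.

**Disagreement:** the block I saw was centred about 11 mm from the midpoint between the neighbours, although the task puts it at that midpoint. I took this to mean the block moves with its notch. The hook dropped within about 1 mm of where the camera showed the notch. That leaves the hook about 11 mm from `rail_mid` along the rail, inside the 17 mm limit.

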